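# Slide a counting cartridge along the rail into the reader's nest

## Task

Load the white counting cartridge lying on the reader's black stage by pushing it with the fingertips. First push it flat against the straight rail at the back of the stage, still well short of the nest; then, keeping it against the rail, slide it along past the sprung finger until it is fully home in the corner, touching both the rail and the end stop. Do not lift or tip it, and leave the cup, the bottles and the tube rack where they stand.

Things in the scene. Friction and masses are not known exactly. Their poses are not given: they have to be found in the camera images.
- reader: white bench reader, fixed, 240 mm (its x) by 400 mm (its y), white top 52 mm above the bench, black stage plate at 60 mm (x -95 to 50, y -160 to 130 mm). Origin on the bench under the stage; x from its front (control strip, robot's side) to its back, y along the rail from open end to nest, z up. A lamp on an arm is parked at x 28 to 81, y 156 to 279 mm, up to 127 mm above the bench
- nest (a point): point on the stage top (60 mm above the bench) at which the cartridge's origin stands when the cartridge is fully home; its axes are those of the reader (x towards the rail, y towards the end stop, z up). A round blue lens window marks it on the stage
- rail_mid (a point): middle of the upper edge of the rail's face, 7 mm above the stage; axes as the reader's. The satin metal rail runs straight along y at the back of the stage, its face at reader x = 35 mm, 10 mm thick, 7 mm high, from reader y -150 to 122 mm
- end_stop (a point): middle of the upper edge of the end stop's face, 7 mm above the stage; axes as the reader's. The satin metal stop stands square to the rail, its face at reader y = 110 mm, 46 mm wide (x -1 to 45 mm), 12 mm thick, 7 mm high
- clip (a joint): sprung steel finger with brass tip opposite the rail beside the nest (reader x -18 to 3, y 44 to 121 mm, up to 10 mm above the stage), on an upright pin: 0 rad at rest, about 0.07 with the cartridge home, 0.5 at most. Its tip flares away from the rail, so a cartridge coming along the rail opens it; this takes a few newtons, then it presses the cartridge to the rail with about 1 N
- cartridge: loose flat white cartridge, 36 mm (its x) by 76 mm (its y), 8 mm thick, about 45 g, blue-grey window on top, orange ribbed band at its -y end. Origin at the centre of its underside, z up. Starts flat on the stage, 45 to 70 mm from its place at the rail, 90 to 150 mm short of the nest, turned up to 0.5 rad, orange end away from the nest; it goes in this way round
- sample_cup: bystander: cream sample cup with orange lid, 50 mm wide, 45 mm tall, standing on the reader's white deck beyond the end stop; origin at the centre of its underside
- dropper: bystander: amber dropper bottle, 33 mm wide, 84 mm tall, on the bench beside the open end of the reader; origin at the centre of its underside
- tube_rack: bystander: blue rack with four capped tubes, 70 x 110 mm, 93 mm tall, on the bench beyond the open end of the reader; origin at the centre of its underside
- wash_bottle: bystander: white bottle with red cap, 60 mm wide, 150 mm tall, on the bench beyond the nest end of the reader; origin at the centre of its underside
Things that resemble listed ones, but are neither listed nor needed, are in the scene too. What is meant by the cartridge is not pink, and is the smaller of those in its own colour.

How it is judged:
On the way, in this order (a step that is already met when the one before it is completed fails the run):
1. the cartridge lies flat against the rail, still at least 55 mm short of the nest (x of cartridge in the frame of nest above -0.003 m and y of cartridge in the frame of nest below -0.055 m and angle between the y axis of cartridge and the y axis of reader, either way round below 0.07 rad), for 0.2 s.
2. the cartridge is home in the nest, against the rail and the end stop (x of cartridge in the frame of nest above -0.002 m and y of cartridge in the frame of nest above -0.002 m and angle between the y axis of cartridge and the y axis of reader, either way round below 0.05 rad), for 0.2 s.
At the end, for the whole second after the job is handed in: The cartridge lies flat and still on the stage in the corner nest, within 2 mm of the rail and of the end stop and parallel to the rail within 0.05 rad (all of step 2 and x of cartridge in the frame of nest below 0.002 m and y of cartridge in the frame of nest below 0.002 m and z of cartridge in the frame of nest between -0.002 and 0.002 m and angle between cartridge's own z axis and vertical below 0.05 rad and linear speed of cartridge below 0.01 m/s); the robot touches nothing.
It fails at once if the cartridge is lifted more than 5 mm off the stage, or falls off it (z of cartridge in the frame of nest above 0.005 m or z of cartridge in the frame of nest below -0.005 m).
It fails at once if the cartridge is tipped by more than 0.2 rad (angle between cartridge's own z axis and vertical above 0.2 rad).
It fails at once if the cartridge comes within 55 mm of the nest while more than 6 mm off the rail (y of cartridge in the frame of nest above -0.055 m and x of cartridge in the frame of nest below -0.006 m).
It fails at once if the cup, a bottle or the tube rack is moved by more than 15 mm or tipped (distance of any of sample_cup, dropper, tube_rack, wash_bottle from where it was at the start of the episode above 0.015 m or angle between any of sample_cup, dropper, tube_rack, wash_bottle's own z axis and vertical above 0.3 rad).
It also fails if it takes over 48 s, if anything falls off the work surface, if the arm or the gripper's body presses on something with over 40 N, if the wrist force passes 120 N, or if a joint passes its speed limit or range.

## Robot

A 7-joint arm with a two-finger parallel gripper is mounted at the origin on the work surface. World frame = base frame: x ahead of the robot, y to its left, z up, the work surface at z = 0. Lengths are in m, angles in rad, forces in N, time in s.
With the tool pointing down it reaches from about 0.4 to 0.85 m from the base axis. Payload 4.5 kg.
Tool frame: the origin (TCP) lies at the centre of the arm's flange, where the gripper is bolted on; the fingertips stand 166 mm ahead of it and the grasp point (between the pads) lies 147 mm ahead of it; z points along the fingers, y is the direction in which the jaws open and shut (so a half turn about z gives the same grasp; the last joint's range is limited). The gripper opens to 88 mm and grips with 3 to 60 N. Pads are 18 mm wide; open, the fingers measure 123 mm over their backs; the gripper's body (75 mm by 187 mm) begins 45 mm behind the grasp point.
Start: joints at [-1.227, 0.689, -0.195, 1.565, 0.157, 0.902, -0.215], TCP at [0.191, 0.595, 0.405] pointing down, gripper open.
Joint ranges: [-3.01, 3.01], [-0.46, 2.08], [-1.47, 1.51], [0.13, 2.56], [-1, 4.14], [0.04, 2.09], [-2.66, 2.66]. Speed limits (rad/s): [2.57, 2.57, 3.14, 3.14, 3.14, 3.14, 3.14].

## Interface

Orientations are given as a rotation vector (axis times angle).
In Python, from bench import readout, imaging, r gives the robot as it stands. The module is installed in compiled form; this text tells all that it offers.
- The arm moves only by the tool move_arm, never from a script. Its argument "moves" is a list of rows, each a list of 3 entries, a list of its own where there are three numbers: the finger opening in mm, from 0 to 88.1, then the shift along the tool's x, y, z in mm, then the turn about the tool's z in rad. In form: [[jaw, [dx, dy, dz], turn], ...]. A call has 1 to 20 rows; each row shifts and turns the commanded pose from where the row before left it, along the tool's axes as they then stand; what a row does not reach is not made up. A row lasts 1/8 s, in which the tool goes at most 62.5 mm and 10.7 degrees, less where a joint would pass 70% of its speed; a pose out of reach is approached as far as the arm can. A call is refused whole if a number of a shift passes 62.5 or a number of a turn 0.188, either way. A call with a gripper value outside its range is refused whole. The fingers move at their own pace and stop on an object; the grip force is fixed at half the most. Time passes only in rows, so rows that do not move let the fingers close. It gives the time, the measured TCP pose, the force and the opening at its end, in the units of the state.
- readout.get_obs(): the state, without advancing time (a new reading comes with each control period).
- imaging.snapshot(name): name is "scene" or "top" or "wrist"; returns a dict with "frame" (420x560x3 uint8, blue, green, red), "fx", "fy", "cx", "cy" (pixels), "k1" (the pictures are not rectified: a ray, as slopes to the right and down, at radius r is drawn at 1 + k1 r^2 times it, then the intrinsics apply), "T" (4x4, takes a point from camera to world coordinates); the wrist camera has in their place "hand_eye" (4x4, takes a point from camera to tool coordinates, whose origin is the TCP and whose axes are the flange's). Camera axes: x right, y down, z forward; pixel columns grow to the right and rows downward; lengths in m; the calibration is good to about 2 mm. A picture is of the moment at which its call begins: read the wrist's pose just before it. There is no depth.
- r.hand_in(): hands the job in, once; it reports no verdict.
The state is a dict: "time_s": time; "joints": joint angles; "qd": joint speeds; "joint_torque": joint torques, N m; "tool_pos": TCP position; "ee_rot": TCP orientation; "contact_force": force on the tool from outside, world axes, zero at the start; "wrist_torque": the same for the moment, N m; "width": opening from 0.0 (shut) to 1.0 (fully open).
Only numpy, scipy, OpenCV 4.12 (cv2) and the standard library are available. Lean on these libraries where they do the work, as an engineer would, in place of code of your own. Each camera call takes 0.05 s, during which the arm holds its last target.

## Working session

There is one attempt and no reset: what is moved stays moved. The work goes in short steps, Python scripts to look and compute and a tool call to move; the robot and the scene stay as the last step left them, time stands still between calls to the robot, and variables do not carry over. Pictures are saved under pics/ and viewed, and the job is handed in when it is done.

Besides the shell and the picture viewer there is one more tool, called after ">>>" as a command line: name --argument value ..., lists and objects as JSON in quotes. move_arm: Moves the arm, as the interface text tells. Its arguments: {"type":"object","properties":{"moves":{"type":"array"}},"required":["moves"]}

```bash
mkdir -p pics; cat > h.py <<'E'
import numpy as np, cv2
from scipy.spatial.transform import Rotation as R
from bench import readout, imaging, r
def toolT():
    o=readout.get_obs(); T=np.eye(4); T[:3,:3]=R.from_rotvec(o["ee_rot"]).as_matrix(); T[:3,3]=o["tool_pos"]; return T
def snap(n):
    T=toolT(); s=imaging.snapshot(n)
    s["Tw"]=T@np.array(s["hand_eye"]) if n=="wrist" else np.array(s["T"])
    return s
def K(s): return np.array([[s["fx"],0,s["cx"]],[0,s["fy"],s["cy"]],[0,0,1.]])
def ray(s,px):
    p=cv2.undistortPoints(np.array(px,float).reshape(-1,1,2),K(s),np.array([s["k1"],0,0,0.])).reshape(-1,2)
    d=np.c_[p,np.ones(len(p))]@s["Tw"][:3,:3].T
    return s["Tw"][:3,3],d
def onplane(s,px,z):
    o,d=ray(s,px); return o+d*((z-o[2])/d[:,2])[:,None]
def proj(s,P):
    Ti=np.linalg.inv(s["Tw"]); 
    return cv2.projectPoints(np.array(P,float).reshape(-1,1,3),cv2.Rodrigues(Ti[:3,:3])[0],Ti[:3,3],K(s),np.array([s["k1"],0,0,0.]))[0].reshape(-1,2)
E
python3 - <<'E'
from h import *
import pickle
for n in ["scene","top","wrist"]:
    s=snap(n); cv2.imwrite(f"pics/{n}0.png",s["frame"]); pickle.dump(s,open(n+"0.pkl","wb"))
    print(n,s["fx"],s["cx"],s["cy"],s["k1"]);print(np.round(s["Tw"],3))
o=readout.get_obs();print(o)
E
```

```text
scene 513.6420126704027 282.43407193145924 207.9311243021299 -0.039093379130616654
[[ 0.214  0.764 -0.609  1.208]
 [ 0.977 -0.176  0.122 -0.078]
 [-0.014 -0.621 -0.784  0.935]
 [ 0.     0.     0.     1.   ]]
top 391.72808700592014 275.70430587319987 210.90114123486174 0.0030957654503019215
[[ 0.002 -0.995  0.1    0.46 ]
 [-0.999  0.001  0.032  0.031]
 [-0.032 -0.1   -0.994  0.856]
 [ 0.     0.     0.     1.   ]]
wrist 311.01433098289385 287.68775490840835 204.84143567084672 -0.02081207094171615
[[ 0.305  0.918  0.256  0.125]
 [ 0.952 -0.293 -0.084  0.617]
 [-0.002  0.269 -0.963  0.384]
 [ 0.     0.     0.     1.   ]]
{'time_s': 0.15, 'joints': array([-1.2271727 ,  0.68979596, -0.19457287,  1.56605849,  0.15729381,
        0.90247881, -0.21511079]), 'qd': array([-8.03170930e-05, -2.68173617e-03, -6.06125020e-04, -4.33307393e-03,
        6.71912844e-04,  1.31337695e-03,  1.74061884e-04]), 'joint_torque': array([-1.61508273e-03, -5.27862096e+01, -1.26847364e+00, -1.53585720e+01,
       -5.24784462e-02,  3.98565564e-03,  1.25683091e-04]), 'tool_pos': array([0.19048297, 0.59502309, 0.40410479]), 'ee_rot': array([-4.84578423e-01, -3.10384503e+00,  2.10737056e-03]), 'contact_force': array([-0.52002486,  0.06987257,  0.04301039]), 'wrist_torque': array([-0.03490233,  0.02190769,  0.01552435]), 'width': 1.0015925297144794}
```

View pics/scene0.png

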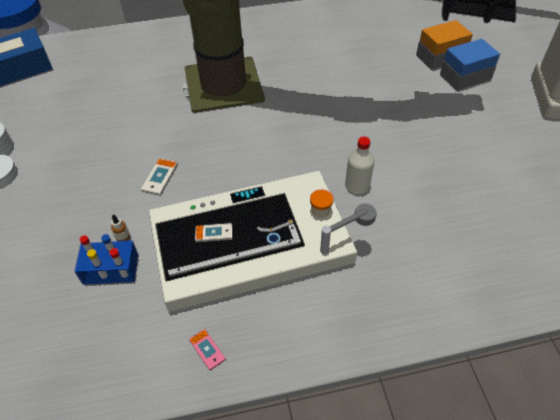

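View pics/top0.png

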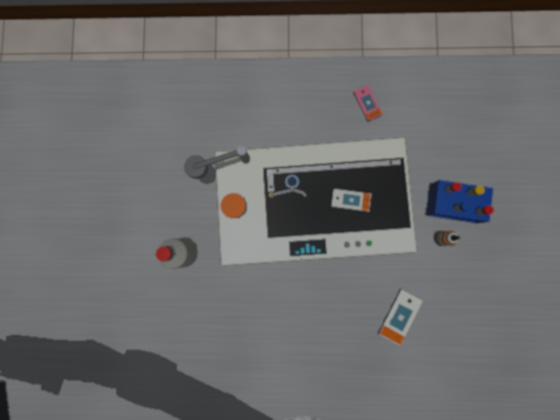

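View pics/wrist0.png

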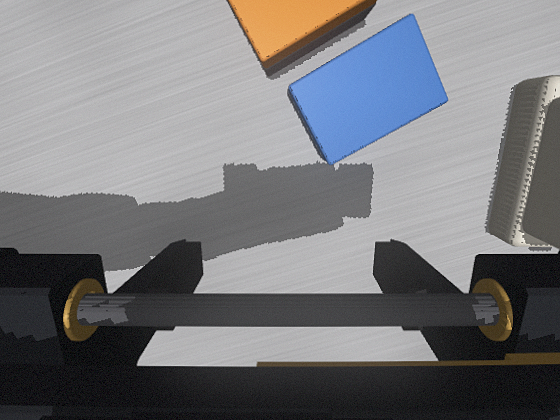

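The scene shows a small white cartridge on the stage, at top-view (352,200) and scene (214,232). There is a larger white one on the bench at top (401,316) and a pink one at top (368,103). The one on the stage fits, being white, the smaller of the white ones, and lying on the black stage. I'll enlarge it and measure the reader.

```bash
python3 - <<'E'
from h import *
import pickle
s=pickle.load(open("top0.pkl","rb"))
c=s["frame"][130:270,205:425]; cv2.imwrite("pics/topc.png",cv2.resize(c,None,fx=3.6,fy=3.6,interpolation=cv2.INTER_CUBIC))
g=s["frame"].max(2)
hsv=cv2.cvtColor(s["frame"],cv2.COLOR_BGR2HSV)
# black stage
m=((g<45)).astype(np.uint8); m[:130]=0;m[270:]=0
n,l,st,ce=cv2.connectedComponentsWithStats(m)
i=1+np.argmax(st[1:,4]);print(st[i])
cn=max(cv2.findContours((l==i).astype(np.uint8),0,1)[0],key=cv2.contourArea)
hull=cv2.convexHull(cn); q=cv2.approxPolyDP(hull,5,True).reshape(-1,2);print(q);print(np.round(onplane(s,q,.06),4))
# cartridge
stage=np.zeros_like(m);cv2.fillPoly(stage,[hull],1)
for k in [0]:
    w=((g>110)&(stage>0)).astype(np.uint8); w[:,:325]=0; w[:182]=0
    n,l,st,ce=cv2.connectedComponentsWithStats(w); i=1+np.argmax(st[1:,4]);print(st[i],ce[i])
    cn=max(cv2.findContours((l==i).astype(np.uint8),0,1)[0],key=cv2.contourArea)
    P=onplane(s,cn.reshape(-1,2),.068)[:,:2]*1000
    print(cv2.minAreaRect(P.astype(np.float32)))
E
```

```text
[ 269  160  140   74 6394]
[[408 226]
 [288 233]
 [269 200]
 [297 174]
 [402 160]]
[[ 0.5093 -0.2095  0.06  ]
 [ 0.495   0.032   0.06  ]
 [ 0.5626  0.0709  0.06  ]
 [ 0.6165  0.0134  0.06  ]
 [ 0.6446 -0.2016  0.06  ]]
[332 189  39  22 591] [350.92554992 199.62098139]
((562.0932006835938, -94.73741149902344), (75.34986114501953, 36.378997802734375), 82.58148956298828)
```

View pics/topc.png

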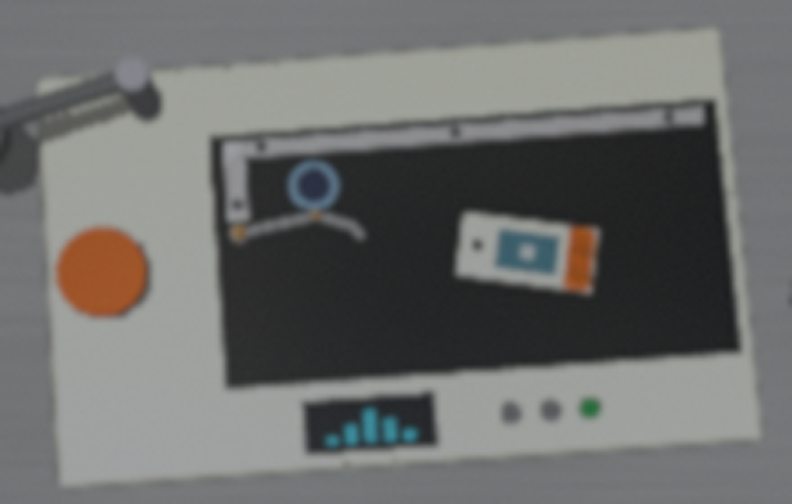

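The crop shows the stage cartridge lying face-up, with its orange end at crop (582,260), pointing away from the blue lens at (313,186). Its measured size of 75x36 mm at 68 mm height matches. Next I fit the reader pose from the stage corners.

```bash
cat >> h.py <<'E'
def rigid(A,B):
    ca,cb=A.mean(0),B.mean(0); th=np.arctan2(*(lambda a,b:(np.sum(a[:,0]*b[:,1]-a[:,1]*b[:,0]),np.sum(a*b)))(A-ca,B-cb))
    M=np.array([[np.cos(th),-np.sin(th)],[np.sin(th),np.cos(th)]]); return th,cb-M@ca,M
E
python3 - <<'E'
from h import *
import pickle
s=pickle.load(open("top0.pkl","rb"))
f=lambda q:(np.array(q,float)+.5)/3.6-.5+[205,130]
W=onplane(s,f([(212,137),(713,101),(741,351),(227,387)]),.06)[:,:2]
A=np.array([[.05,.13],[.05,-.16],[-.095,-.16],[-.095,.13]])
th,t,M=rigid(A,W);print("yaw",th,"origin",t);print(np.round((W-t)@M-A,4))
inv=lambda P:np.round((P[:,:2]-t)@M*1000,1)
print("rail face",inv(onplane(s,f([(250,159),(705,126)]),.067)))
print("stop face",inv(onplane(s,f([(249,190)]),.067)),"lens",inv(onplane(s,f([(313,186)]),.06)))
c=np.array([[.5621,-.0947]]);print("cart",inv(c), "yaw rel", np.deg2rad(82.58-90)-th)
print("cart corners",inv(onplane(s,f([(463,211),(600,228),(592,294),(456,277)]),.068)))
print("cup",inv(onplane(s,f([(104,272)]),.097)))
for n in ["scene"]:
    s=pickle.load(open("scene0.pkl","rb"))
    cv2.imwrite("pics/scc.png",cv2.resize(s["frame"][170:310,140:380],None,fx=3.3,fy=3.3,interpolation=cv2.INTER_CUBIC))
E
```

```text
yaw 0.06981141999290164 origin [ 0.589661   -0.04889605]
[[-0.0006 -0.0018]
 [-0.0011  0.002 ]
 [ 0.001   0.0007]
 [ 0.0007 -0.001 ]]
rail face [[  33.6  107.1]
 [  33.4 -150. ]]
stop face [[ 15.9 108.9]] lens [[16.7 72.4]]
cart [[-30.7 -43.8]] yaw rel -0.1993148504908809
cart corners [[ -5.1 -10.5]
 [-20.2 -85.9]
 [-56.9 -78.1]
 [-42.   -3.5]]
cup [[-28.7 189.9]]
```

View pics/scc.png

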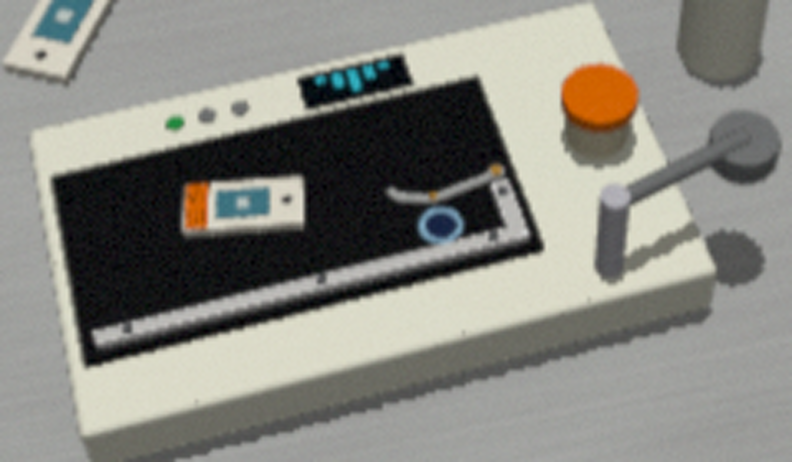

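```bash
cat >> h.py <<'E'
TH=0.0698; O=np.array([.5895,-.0489]); 
MR=np.array([[np.cos(TH),-np.sin(TH)],[np.sin(TH),np.cos(TH)]])
O=O-MR@np.array([.0015,0])*0.5   # rail measured ~1.5 mm short: split difference
def r2w(p): return O+MR@(np.array(p,float)/1000)
def w2r(P): return (np.atleast_2d(P)[:,:2]-O)@MR*1000
def state():
    T=toolT();o=readout.get_obs()
    tx=T[:3,0];p=w2r(T[:3,3][None])[0]
    print("t",round(o["time_s"],2),"tip reader mm",np.round(p,1),"tipz",round(T[2,3]*1000-166,1),"toolx yaw rel reader",round(np.arctan2(tx[1],tx[0])-TH,3),"tilt",round(float(np.arccos(-T[2,2])),4),"F reader",np.round(np.r_[MR.T@o["contact_force"][:2],o["contact_force"][2]],2),"w",round(o["width"]*88.1,1))
    return T
def delta(rx,ry,tipz):
    T=toolT(); w=np.r_[r2w((rx,ry)),(tipz+166)/1000]; print("tool delta mm",np.round(T[:3,:3].T@(w-T[:3,3])*1000,1))
E
python3 -c "
from h import *
T=state();print(np.round(T[:3,:3],3));delta(-85,-48,160)"
```

```text
t 0.15 tip reader mm [-352.4  670.2] tipz 238.1 toolx yaw rel reader 2.762 tilt 0.0013 F reader [-0.51  0.11  0.04] w 88.2
[[-0.952  0.305 -0.   ]
 [ 0.305  0.952 -0.001]
 [-0.    -0.001 -1.   ]]
tool delta mm [-514.4 -567.9   78.9]
```

>>> move_arm --moves '[[30,[0,0,0],-0.127],[30,[0,0,0],-0.127],[30,[0,0,0],-0.126],[30,[0,0,0],0]]'

```text
time_s: 0.65
tool_pos: [0.1907, 0.5951, 0.4044]
ee_rot: [0.108, -3.139, 0.001]
contact_force: [-0.2, 1.0, 0.5]
width: 0.57
```

```bash
python3 -c "
from h import *
T=state();delta(-85,-48,160)"
```

```text
t 0.65 tip reader mm [-352.2  670.2] tipz 238.4 toolx yaw rel reader -3.143 tilt 0.0008 F reader [-0.17  0.97  0.47] w 50.2
tool delta mm [-268.  -717.9   78.6]
```

>>> move_arm --moves '[[30,[-15,-40,0],0],[30,[-15,-40,0],0],[30,[-15,-40,0],0],[30,[-15,-40,0],0],[30,[-15,-40,0],0],[30,[-15,-40,0],0],[30,[-15,-40,0],0],[30,[-15,-40,0],0],[30,[-15,-40,0],0],[30,[-15,-40,0],0],[30,[-15,-40,0],0],[30,[-15,-40,0],0],[30,[-15,-40,0],0],[30,[-15,-40,0],0],[30,[-15,-40,0],0],[30,[-15,-40,0],0],[30,[-15,-40,0],0],[30,[-13,-38,0],0]]'

```text
time_s: 2.9
tool_pos: [0.5087, -0.1037, 0.4047]
ee_rot: [-0.105, 3.14, 0.0]
contact_force: [-0.0, 0.2, 0.3]
width: 0.34
```

```bash
python3 -c "
from h import *
T=state();delta(-85,-48,160)
for n in ['wrist','top']:
  s=snap(n);cv2.imwrite(f'pics/{n}1.png',s['frame'])
"
```

```text
t 2.9 tip reader mm [-83.6 -49. ] tipz 238.7 toolx yaw rel reader -3.144 tilt 0.0003 F reader [0.01 0.18 0.28] w 30.0
tool delta mm [ 1.4  1.  78.7]
```

View pics/wrist1.png

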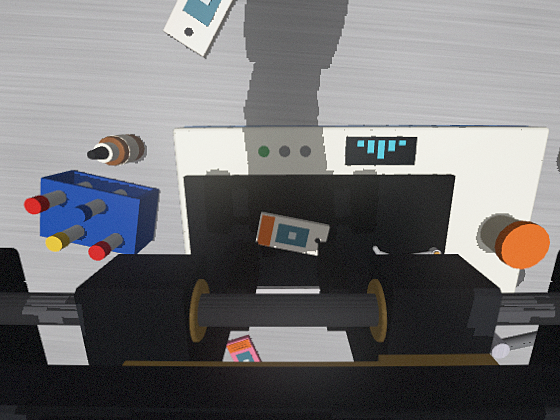

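The wrist view shows the cartridge at (293,232), the stage's front corners at (184,176) and (455,176), and the tool over the stage. I cross-check the position with these.

```bash
python3 - <<'E'
from h import *
s=snap("wrist");
print(np.round(w2r(onplane(s,[(184.5,176),(455,175.5)],.06)),1), "expect -95,-160 / -95,130")
g=s["frame"]; hsv=cv2.cvtColor(g,cv2.COLOR_BGR2HSV)
w=(g.max(2)>75).astype(np.uint8); m=np.zeros_like(w); m[195:256,230:345]=w[195:256,230:345]
m=cv2.morphologyEx(m,cv2.MORPH_OPEN,np.ones((3,3)))
n,l,st,ce=cv2.connectedComponentsWithStats(m); i=1+np.argmax(st[1:,4]);print(st[i])
cn=max(cv2.findContours((l==i).astype(np.uint8),0,1)[0],key=cv2.contourArea)
print(cv2.minAreaRect(w2r(onplane(s,cn.reshape(-1,2),.068)).astype(np.float32)))
E
```

```text
[[ -94.1 -161.3]
 [ -92.1  124.9]] expect -95,-160 / -95,130
[ 260  212   74   43 2121]
((-30.831722259521484, -43.60767364501953), (75.70689392089844, 38.49875259399414), 77.79997253417969)
```

>>> move_arm --moves '[[30,[1,-1,50],0],[30,[0,0,50],0],[30,[0,0,40],0],[30,[0,0,25],0],[30,[0,0,8],0],[30,[0,0,2],0],[30,[0,0,0],0]]'

```text
time_s: 3.92
tool_pos: [0.5076, -0.103, 0.2306]
ee_rot: [-0.11, 3.138, 0.0]
contact_force: [-0.3, -0.3, 1.1]
width: 0.339
```

```bash
python3 -c "
from h import *
T=state();delta(-70,-46,63.5)
for n in ['wrist','scene']:
  s=snap(n);cv2.imwrite(f'pics/{n}2.png',s['frame'] if n=='wrist' else cv2.resize(s['frame'][170:310,140:380],None,fx=3.3,fy=3.3))
"
```

```text
t 3.92 tip reader mm [-84.7 -48.2] tipz 64.6 toolx yaw rel reader -3.141 tilt 0.0016 F reader [-0.33 -0.33  1.14] w 29.9
tool delta mm [-14.7   2.2   1.1]
```

View pics/wrist2.png

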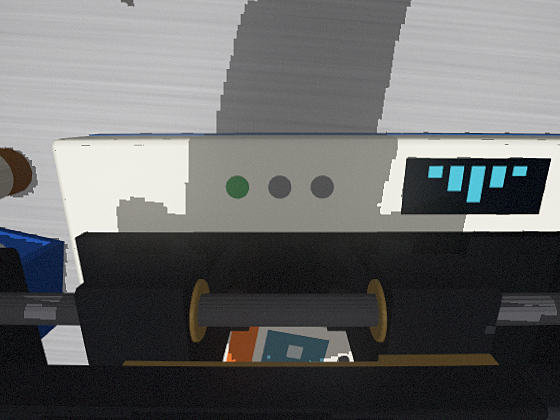

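View pics/scene2.png

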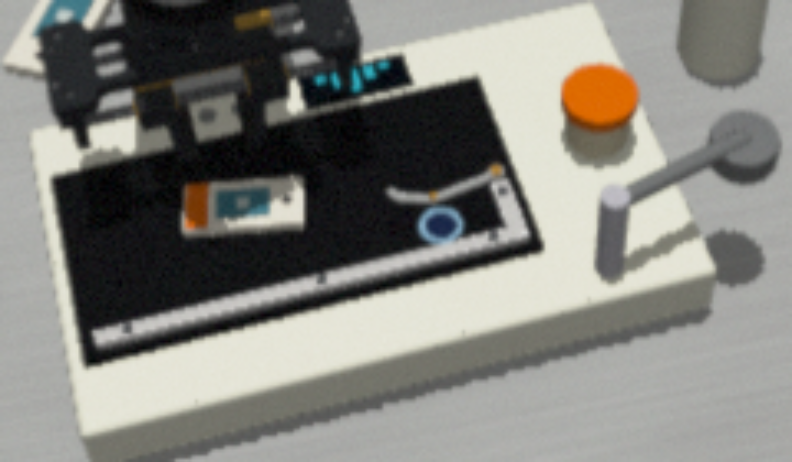

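>>> move_arm --moves '[[30,[-6,2,0.5],0],[30,[-6,0,0],0],[30,[-4,0,0],0],[30,[-4,0,0],0],[30,[-4,0,0],0],[30,[-4,0,0],0],[30,[-4,0,0],0],[30,[-4,0,0],0],[30,[-4,0,0],0],[30,[-4,0,0],0],[30,[-4,0,0],0],[30,[-4,0,0],0],[30,[-2,0,0],0],[30,[0,0,0],0]]'

```text
time_s: 5.78
tool_pos: [0.5612, -0.0974, 0.2292]
ee_rot: [-0.11, 3.139, 0.0]
contact_force: [0.4, 0.0, -0.3]
width: 0.335
```

```bash
python3 -c "
from h import *
T=state();
for n in ['top','scene']:
  s=snap(n);cv2.imwrite(f'pics/{n}3.png',cv2.resize(s['frame'][130:270,205:425],None,fx=3.6,fy=3.6) if n=='top' else cv2.resize(s['frame'][170:310,140:380],None,fx=3.3,fy=3.3))
"
```

```text
t 5.78 tip reader mm [-30.8 -46.4] tipz 63.2 toolx yaw rel reader -3.141 tilt 0.0004 F reader [ 0.43 -0.01 -0.32] w 29.5
```

View pics/top3.png

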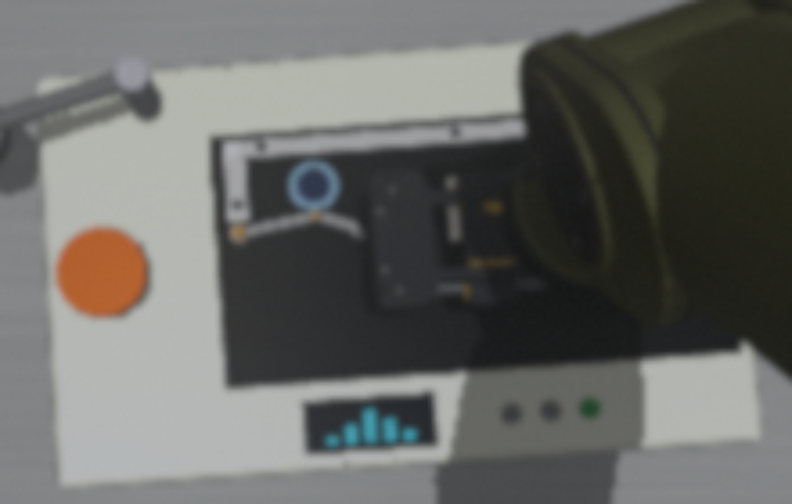

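View pics/scene3.png

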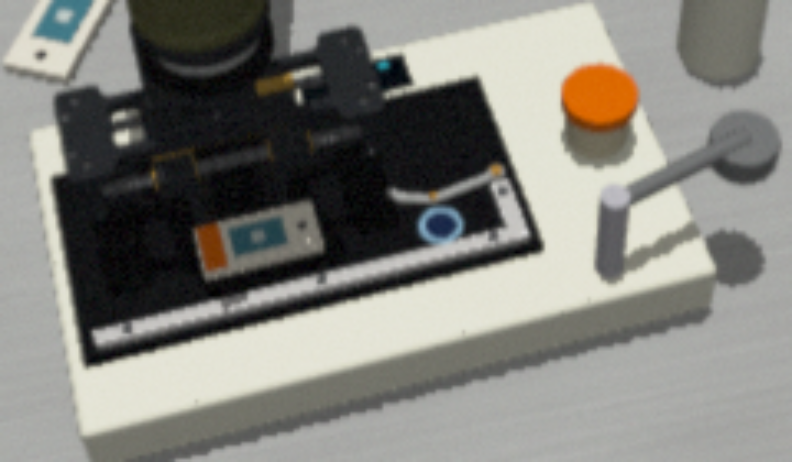

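The cartridge now lies parallel to the rail, at crop (262,240), with about 20 mm still to go. I measure the gap from the scene view.

```bash
cat >> h.py <<'E'
def cart(save=None, thr=90):
    s=snap("scene"); g=s["frame"]
    poly=proj(s,[np.r_[r2w(p),.068] for p in [(-95,-160),(-95,130),(36,130),(36,-160)]])
    m0=np.zeros(g.shape[:2],np.uint8); cv2.fillPoly(m0,[poly.astype(np.int32)],1)
    hsv=cv2.cvtColor(g,cv2.COLOR_BGR2HSV)
    # orange band & window, by colour
    f=lambda m:(lambda q:(q[3][1+np.argmax(q[2][1:,4])],q[2][1+np.argmax(q[2][1:,4]),4]))(cv2.connectedComponentsWithStats((m&(m0>0)).astype(np.uint8)))
    org=f((hsv[...,0]<14)&(hsv[...,1]>150)&(hsv[...,2]>80)); win=f((hsv[...,0]>90)&(hsv[...,0]<108)&(hsv[...,1]>80)&(hsv[...,2]>60))
    P=w2r(onplane(s,[org[0],win[0]],.068)); print("band",np.round(P[0],1),org[1],"win",np.round(P[1],1),win[1],"dir",round(float(np.arctan2(-(P[1]-P[0])[0],(P[1]-P[0])[1])),3))
    if save: cv2.imwrite(save,cv2.resize(g[170:310,140:380],None,fx=3.3,fy=3.3,interpolation=cv2.INTER_CUBIC))
    return s,P
E
python3 - <<'E'
import h,pickle
s0=pickle.load(open("scene0.pkl","rb")); sn=h.snap
h.snap=lambda n:s0
h.cart()
h.snap=sn
s,P=h.cart()
f=lambda q:(h.np.array(q,float)+.5)/3.3-.5+[140,170]
print("rail ends now:",h.w2r(h.onplane(s,f([(92,330),(492,232)]),.067)))
E
```

```text
band [-37.4 -74.7] 46 win [-29.7 -46.4] 86 dir -0.266
band [ -2.9 -70.6] 57 win [ -1.7 -42. ] 90 dir -0.041
rail ends now: [[  35.77459143 -151.3232026 ]
 [  36.83735317   98.95938091]]
```

>>> move_arm --moves '[[30,[-3,0,0],0],[30,[-3,0,0],0],[30,[-3,0,0],0],[30,[-3,0,0],0],[30,[-3,0,0],0],[30,[-2,0,0],0],[30,[-1,0,0],0],[30,[0,0,0],0]]'

```text
time_s: 6.92
tool_pos: [0.5791, -0.0962, 0.2292]
ee_rot: [-0.11, 3.139, 0.0]
contact_force: [-0.4, -0.1, -0.0]
width: 0.339
```

```bash
python3 -c "
from h import *
state();cart('pics/s4.png')"
```

```text
t 6.92 tip reader mm [-12.9 -46.4] tipz 63.2 toolx yaw rel reader -3.141 tilt 0.0003 F reader [-0.41 -0.08 -0.01] w 29.9
band [ 15.4 -70.7] 68 win [ 16.1 -41.7] 98 dir -0.027
```

View pics/s4.png

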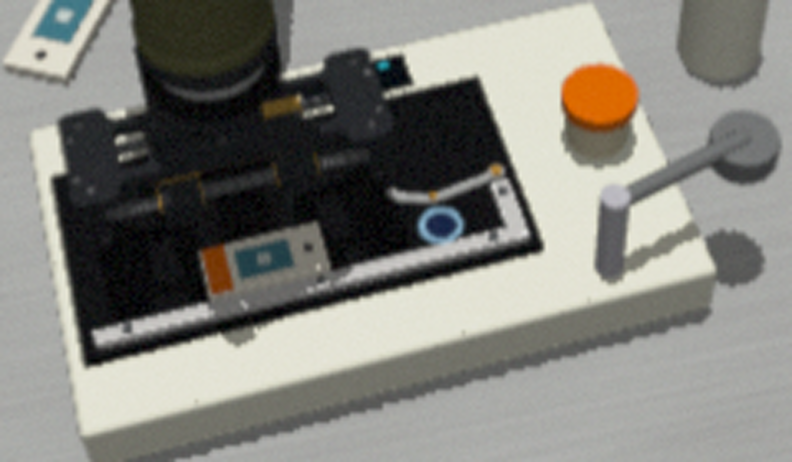

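Nearly at the rail: the cartridge top edge at crop (265,290) merges with the rail. I press on in 1 mm steps until the force rises.

>>> move_arm --moves '[[30,[-1,0,0],0],[30,[-1,0,0],0],[30,[0,0,0],0]]'

```text
time_s: 7.35
tool_pos: [0.5811, -0.096, 0.2292]
ee_rot: [-0.11, 3.139, 0.0]
contact_force: [-0.2, -0.8, 0.3]
width: 0.339
```

```bash
python3 -c "
from h import *
state();cart()"
```

```text
t 7.35 tip reader mm [-10.9 -46.5] tipz 63.2 toolx yaw rel reader -3.141 tilt 0.0003 F reader [-0.25 -0.83  0.29] w 29.9
band [ 16.9 -70.8] 63 win [ 17.9 -41.8] 98 dir -0.035
```

>>> move_arm --moves '[[30,[-1,0,0],0],[30,[-1,0,0],0],[30,[0,0,0],0]]'

```text
time_s: 7.78
tool_pos: [0.5821, -0.096, 0.2291]
ee_rot: [0.11, -3.137, 0.0]
contact_force: [-4.1, -0.8, 3.6]
width: 0.342
```

```bash
python3 -c "
from h import *
state();cart()"
```

```text
t 7.78 tip reader mm [ -9.9 -46.4] tipz 63.1 toolx yaw rel reader -3.141 tilt 0.0028 F reader [-4.14 -0.56  3.63] w 30.1
band [ 17.4 -70.4] 64 win [ 18.2 -41.8] 96 dir -0.029
```

Contact: 4 N at tool x = -9.9, which puts the cartridge's near side at -0.9 mm where a cartridge touching the rail would be at -1. So it is flat on the rail, about 115 mm short of the nest. Next I back off, rise, and turn to push from the orange end.

>>> move_arm --moves '[[30,[3,0,0],0],[30,[12,0,0],0],[30,[20,0,0],0],[30,[0,0,-40],0],[0,[0,0,-30],0],[0,[0,0,0],0]]'

```text
time_s: 8.57
tool_pos: [0.5487, -0.0984, 0.3013]
ee_rot: [-0.11, 3.134, -0.001]
contact_force: [0.2, -0.0, 0.9]
width: 0.14
```

```bash
python3 -c "
from h import *
state();cart('pics/s5.png');print(readout.get_obs()['joints'].round(3))"
```

```text
t 8.57 tip reader mm [-43.4 -46.6] tipz 135.3 toolx yaw rel reader -3.141 tilt 0.0057 F reader [ 0.16 -0.01  0.91] w 12.3
band [ 17.7 -70.7] 58 win [ 18.2 -41.3] 95 dir -0.015
[ 0.283  0.762 -0.318  1.864  0.407  0.577  1.344]
```

View pics/s5.png

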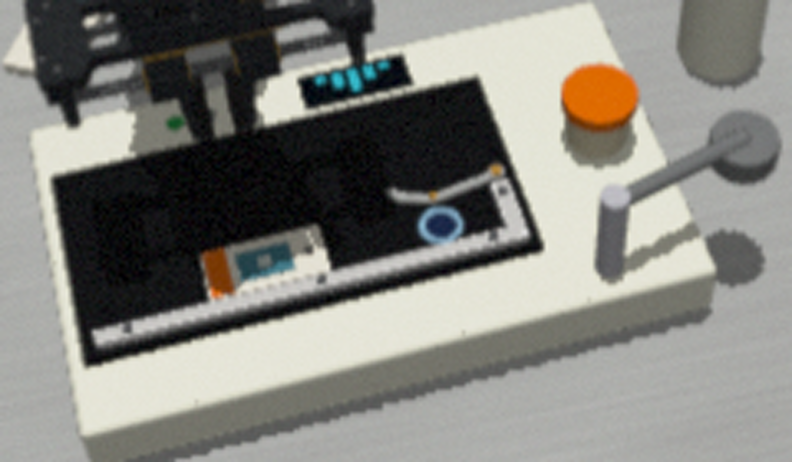

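>>> move_arm --moves '[[0,[0,0,0],-0.175],[0,[0,0,0],0]]'

```text
time_s: 8.88
tool_pos: [0.5476, -0.0985, 0.298]
ee_rot: [0.381, -3.117, -0.002]
contact_force: [1.0, 0.0, -0.8]
width: 0.004
```

```bash
python3 -c "
from h import *
state();print(readout.get_obs()['joints'].round(3))"
```

```text
t 8.88 tip reader mm [-44.5 -46.5] tipz 132.0 toolx yaw rel reader -2.968 tilt 0.0019 F reader [ 0.97 -0.04 -0.8 ] w 0.4
[ 0.311  0.771 -0.366  1.863  0.461  0.594  1.466]
```

>>> move_arm --moves '[[0,[0,0,0],0.174],[0,[0,0,0],0.174],[0,[0,0,0],0.174],[0,[0,0,0],0.174],[0,[0,0,0],0.175],[0,[0,0,0],0.175],[0,[0,0,0],0.175],[0,[0,0,0],0.175],[0,[0,0,0],0.175],[0,[0,0,0],0.175],[0,[0,0,0],0]]'

```text
time_s: 10.25
tool_pos: [0.5479, -0.0981, 0.2985]
ee_rot: [-2.143, -2.297, 0.002]
contact_force: [0.2, -0.8, 0.4]
width: 0.007
```

```bash
python3 -c "
from h import *
state();print(readout.get_obs()['joints'].round(3));delta(13,-108,132)"
```

```text
t 10.25 tip reader mm [-44.1 -46.2] tipz 132.5 toolx yaw rel reader 1.571 tilt 0.0012 F reader [ 0.1  -0.81  0.38] w 0.6
[ 0.033  0.756  0.103  1.877 -0.141  0.516  0.301]
tool delta mm [-61.8  57.2   0.5]
```

>>> move_arm --moves '[[0,[-31,28,0],0],[0,[-31,29,0],0],[0,[0,0,30],0],[0,[0,0,25],0],[0,[0,0,10],0],[0,[0,0,3],0],[0,[0,0,0],0]]'

```text
time_s: 11.12
tool_pos: [0.6095, -0.1562, 0.2318]
ee_rot: [2.141, 2.298, 0.001]
contact_force: [-0.3, 0.3, 0.5]
width: 0.005
```

```bash
python3 -c "
from h import *
state();delta(13,-90,63.5);cart('pics/s6.png');s=snap('wrist');cv2.imwrite('pics/w6.png',s['frame'])"
```

```text
t 11.12 tip reader mm [  13.2 -108.5] tipz 65.8 toolx yaw rel reader 1.571 tilt 0.001 F reader [-0.26  0.35  0.48] w 0.4
tool delta mm [18.5 -0.2  2.3]
band [ 16.9 -70.2] 57 win [ 18.2 -41.9] 94 dir -0.045
```

View pics/s6.png

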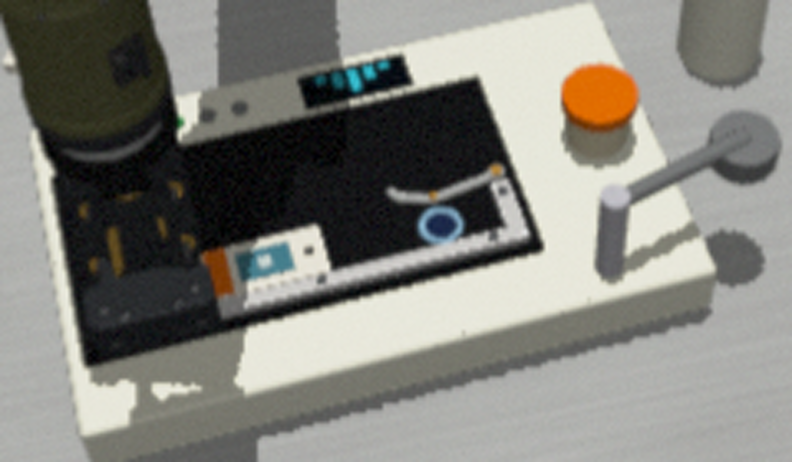

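View pics/w6.png

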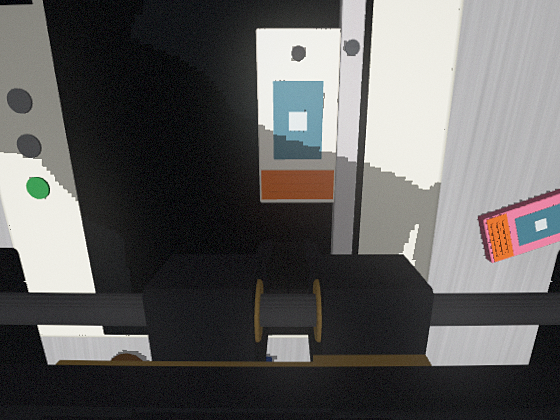

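The wrist view shows the cartridge at (298,115), flat along the rail at x≈338, with its orange end facing the closed fingertips. I push along the rail in stages.

>>> move_arm --moves '[[0,[6,0,2],0],[0,[6,0,0],0],[0,[4,0,0],0],[0,[4,0,0],0],[0,[4,0,0],0],[0,[4,0,0],0],[0,[4,0,0],0],[0,[4,0,0],0],[0,[4,0,0],0],[0,[4,0,0],0],[0,[4,0,0],0],[0,[4,0,0],0],[0,[4,0,0],0],[0,[0,0,0],0]]'

```text
time_s: 12.98
tool_pos: [0.6054, -0.0997, 0.2291]
ee_rot: [-2.141, -2.298, -0.001]
contact_force: [0.2, 1.2, 0.6]
width: 0.005
```

```bash
python3 -c "
from h import *
state();cart();s=snap('wrist');cv2.imwrite('pics/w7.png',s['frame'])"
```

```text
t 12.97 tip reader mm [ 13.  -51.7] tipz 63.1 toolx yaw rel reader 1.572 tilt 0.0007 F reader [0.31 1.18 0.63] w 0.4
band [  3.1 -35.2] 3 win [21.7 69.4] 72 dir -0.176
```

View pics/w7.png

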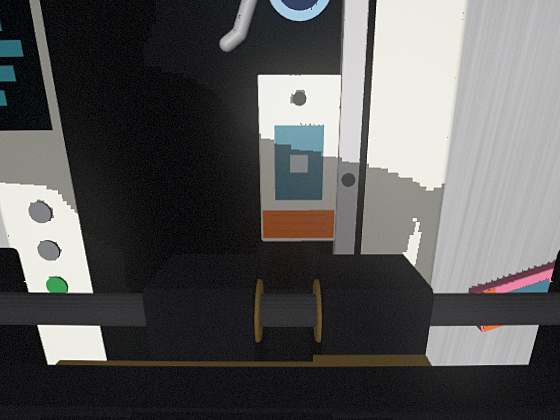

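The cartridge is still parallel to and against the rail, with edges at columns 259–340 and its end at row 241. The clip's flared tip is at (228,43). I compute the remaining distance.

```bash
cat >> h.py <<'E'
def wcart(save=None):
    s=snap("wrist"); g=s["frame"]; hsv=cv2.cvtColor(g,cv2.COLOR_BGR2HSV); hsv[:,370:]=0; hsv[:,:150]=0
    b=lambda m:(lambda q:q[0]==0 or (q[1]==1+np.argmax(q[2][1:,4])))(cv2.connectedComponentsWithStats(m.astype(np.uint8)))
    o=b((hsv[...,0]<14)&(hsv[...,1]>150)&(hsv[...,2]>60)); cn=max(cv2.findContours(o.astype(np.uint8),0,1)[0],key=cv2.contourArea).reshape(-1,2)
    P=w2r(onplane(s,cn,.068)); print("band reader x",P[:,0].min().round(1),P[:,0].max().round(1),"y",P[:,1].min().round(1),P[:,1].max().round(1), "rect",cv2.minAreaRect(P.astype(np.float32)))
    if save: cv2.imwrite(save,g)
E
python3 -c "
from h import *
wcart();s=snap('wrist');print(w2r(onplane(s,[(258,76),(340,75),(336,241),(262,241)],.068)).round(1))"
```

```text
band reader x 1.4 35.1 y -37.0 -23.8 rect ((18.24912452697754, -30.402978897094727), (33.63636779785156, 13.118795394897461), 0.028902692720294)
[[  0.7  35.1]
 [ 35.3  35.5]
 [ 36.8 -39.7]
 [  0.8 -39.7]]
```

>>> move_arm --moves '[[0,[3,0,0],0],[0,[3,0,0],0],[0,[3,0,0],0],[0,[3,0,0],0],[0,[3,0,0],0],[0,[3,0,0],0],[0,[3,0,0],0],[0,[3,0,0],0],[0,[0,0,0],0]]'

```text
time_s: 14.3
tool_pos: [0.6037, -0.076, 0.2292]
ee_rot: [-2.142, -2.298, -0.001]
contact_force: [-0.6, 0.4, -0.3]
width: 0.002
```

```bash
python3 -c "
from h import *
state();wcart('pics/w8.png')"
```

```text
t 14.3 tip reader mm [ 13.1 -28. ] tipz 63.2 toolx yaw rel reader 1.571 tilt 0.0004 F reader [-0.55  0.46 -0.26] w 0.1
band reader x 1.5 35.0 y -13.3 -0.1 rect ((18.24758529663086, -6.715157508850098), (33.59147644042969, 13.153717041015625), 0.041076213121414185)
```

View pics/w8.png

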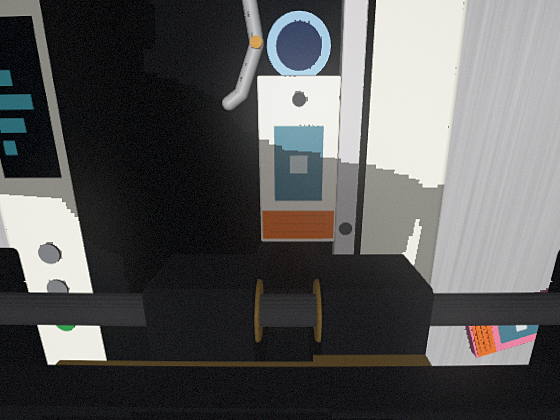

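The cartridge is inside the flare, and the brass contact at (255,43) is just ahead of it. It is still parallel to the rail, so I continue.

>>> move_arm --moves '[[0,[3,0,0],0],[0,[3,0,0],0],[0,[3,0,0],0],[0,[3,0,0],0],[0,[3,0,0],0],[0,[3,0,0],0],[0,[3,0,0],0],[0,[3,0,0],0],[0,[0,0,0],0]]'

```text
time_s: 15.48
tool_pos: [0.602, -0.0517, 0.2292]
ee_rot: [-2.141, -2.298, -0.001]
contact_force: [-0.6, -1.2, 1.0]
width: 0.005
```

```bash
python3 -c "
from h import *
state();wcart('pics/w9.png')"
```

```text
t 15.47 tip reader mm [13.  -3.7] tipz 63.2 toolx yaw rel reader 1.572 tilt 0.0009 F reader [-0.73 -1.14  0.96] w 0.5
band reader x 1.4 35.0 y 10.6 23.8 rect ((18.18882942199707, 17.189735412597656), (33.5695915222168, 13.177989959716797), 0.05503867566585541)
```

View pics/w9.png

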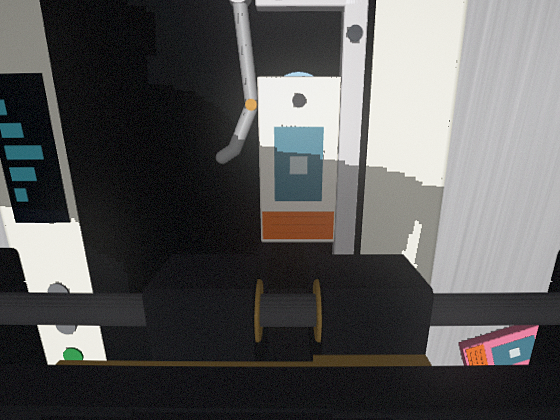

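The clip is open, with its brass tip riding on the cartridge at (251,104), and the end stop's face is at row 8. About 26 mm remain.

>>> move_arm --moves '[[0,[3,0,0],0],[0,[3,0,0],0],[0,[3,0,0],0],[0,[3,0,0],0],[0,[3,0,0],0],[0,[3,0,0],0],[0,[2,0,0],0],[0,[2,0,0],0],[0,[0,0,0],0]]'

```text
time_s: 16.65
tool_pos: [0.6004, -0.03, 0.2292]
ee_rot: [-2.141, -2.298, -0.001]
contact_force: [0.8, -0.3, 0.4]
width: 0.003
```

```bash
python3 -c "
from h import *
state();wcart('pics/w10.png')"
```

```text
t 16.65 tip reader mm [13.  18.1] tipz 63.2 toolx yaw rel reader 1.571 tilt 0.0007 F reader [ 0.8  -0.4   0.39] w 0.3
band reader x 1.3 34.9 y 32.4 45.6 rect ((18.103166580200195, 38.99147033691406), (33.59568786621094, 13.17300033569336), 0.04738505557179451)
```

View pics/w10.png

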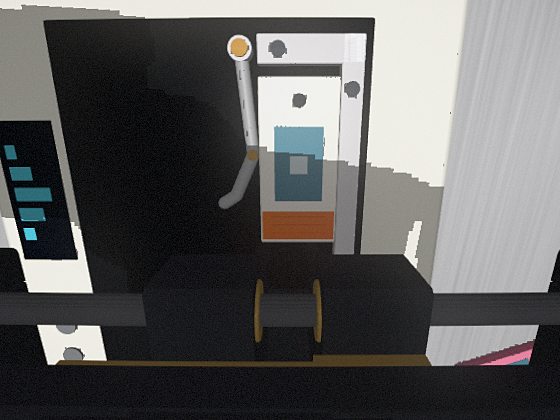

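The gap to the stop is about 12 px, or 5 mm. I close it in 1 mm steps.

>>> move_arm --moves '[[0,[1,0,0],0],[0,[1,0,0],0],[0,[1,0,0],0],[0,[1,0,0],0],[0,[0,0,0],0]]'

```text
time_s: 17.32
tool_pos: [0.6001, -0.0263, 0.2292]
ee_rot: [-2.142, -2.298, -0.0]
contact_force: [1.0, -1.9, 0.1]
width: 0.005
```

```bash
python3 -c "
from h import *
state();wcart('pics/w11.png')"
```

```text
t 17.32 tip reader mm [12.9 21.9] tipz 63.2 toolx yaw rel reader 1.571 tilt 0.0004 F reader [ 0.88 -1.94  0.07] w 0.5
band reader x 1.3 35.0 y 36.1 49.3 rect ((18.154541015625, 42.65459060668945), (33.63731002807617, 13.174182891845703), 0.03355097025632858)
```

>>> move_arm --moves '[[0,[1,0,0],0],[0,[1,0,0],0],[0,[0,0,0],0]]'

```text
time_s: 17.75
tool_pos: [0.6, -0.0248, 0.2292]
ee_rot: [2.142, 2.297, -0.001]
contact_force: [0.1, -2.3, -0.9]
width: 0.004
```

```bash
python3 -c "
from h import *
state();wcart('pics/w12.png')"
```

```text
t 17.75 tip reader mm [12.9 23.3] tipz 63.2 toolx yaw rel reader 1.571 tilt 0.0005 F reader [-0.03 -2.28 -0.86] w 0.3
band reader x 1.2 35.0 y 37.3 50.5 rect ((18.10139274597168, 43.92987060546875), (33.716400146484375, 13.178537368774414), 0.002776446985080838)
```

View pics/w12.png

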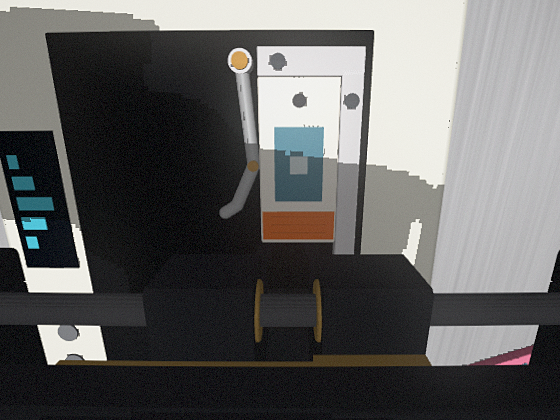

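The cartridge edge (row 77) now meets the stop edge (row 76). I press 2 mm more, to be sure by force.

>>> move_arm --moves '[[0,[1,0,0],0],[0,[1,0,0],0],[0,[0,0,0],0],[0,[0,0,0],0]]'

```text
time_s: 18.3
tool_pos: [0.5999, -0.0244, 0.2293]
ee_rot: [2.143, 2.295, -0.003]
contact_force: [0.5, -6.0, -0.6]
width: 0.005
```

```bash
python3 -c "
from h import *
state();wcart('pics/w13.png')"
```

```text
t 18.3 tip reader mm [12.8 23.7] tipz 63.3 toolx yaw rel reader 1.569 tilt 0.0026 F reader [ 0.08 -6.02 -0.59] w 0.5
band reader x 1.2 34.9 y 37.4 50.6 rect ((18.09552764892578, 44.03839111328125), (13.193367958068848, 33.708431243896484), 89.92031860351562)
```

It is solid against the stop: 2 mm commanded gave 0.1 mm of travel and 6 N. I retreat.

>>> move_arm --moves '[[0,[-4,0,0],0],[0,[-15,0,0],0],[0,[-25,0,0],0],[0,[0,0,-40],0],[0,[0,0,-50],0],[0,[-50,0,-30],0],[0,[-50,0,0],0],[0,[0,0,0],0]]'

```text
time_s: 19.35
tool_pos: [0.609, -0.1725, 0.35]
ee_rot: [2.149, 2.286, -0.003]
contact_force: [0.8, 1.0, 0.3]
width: 0.006
```

```bash
python3 - <<'E'
from h import *
state();cart('pics/s14.png')
s=snap('wrist');cv2.imwrite('pics/w14.png',s['frame'])
E
```

```text
t 19.35 tip reader mm [  11.6 -124.6] tipz 184.0 toolx yaw rel reader 1.563 tilt 0.0043 F reader [0.87 0.97 0.26] w 0.5
band [15.1 41.6] 37 win [17.7 70.7] 90 dir -0.091
```

View pics/w14.png

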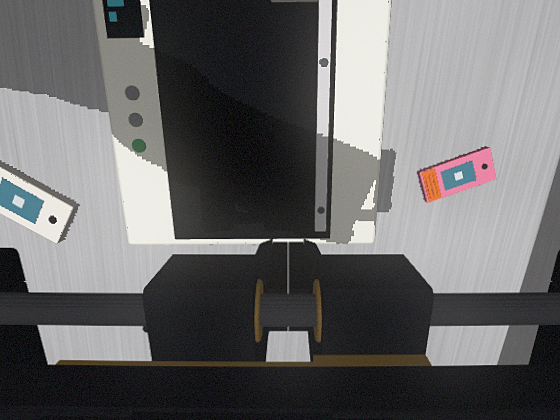

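View pics/s14.png

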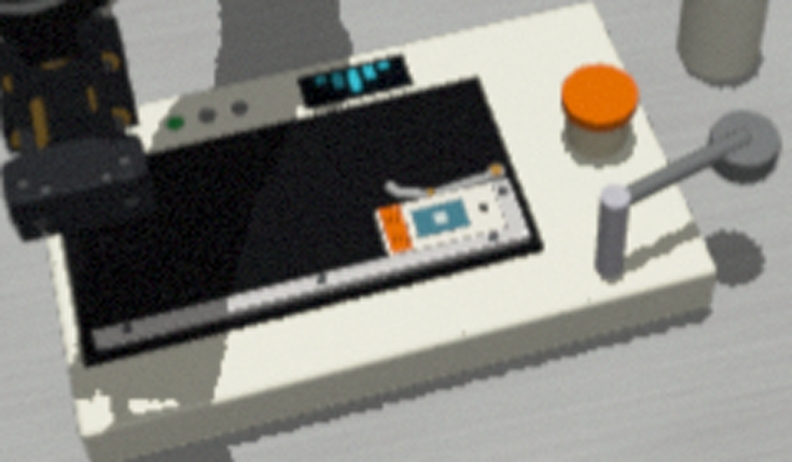

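The cartridge sits in the corner and the cup and lamp are unmoved. The scene band direction reads -0.09 rad, but over only 37 px. I take one closer wrist view from above to settle it.

>>> move_arm --moves '[[0,[50,0,0],0],[0,[50,0,0],0],[0,[0,0,30],0],[0,[0,0,0],0],[0,[0,0,0],0]]'

```text
time_s: 20.08
tool_pos: [0.6031, -0.0666, 0.3197]
ee_rot: [2.142, 2.297, 0.0]
contact_force: [0.1, 0.7, 0.2]
width: 0.003
```

```bash
python3 - <<'E'
from h import *
state();wcart()
s=snap('wrist');g=s["frame"];cv2.imwrite('pics/w15.png',g[:270,200:460].repeat(2,0).repeat(2,1))
E
```

```text
t 20.07 tip reader mm [ 13.1 -18.6] tipz 153.7 toolx yaw rel reader 1.571 tilt 0.0003 F reader [0.17 0.68 0.2 ] w 0.2
band reader x 1.4 34.9 y 37.5 50.3 rect ((18.15043067932129, 43.897377014160156), (33.462982177734375, 12.70234203338623), 0.02550835721194744)
```

View pics/w15.png

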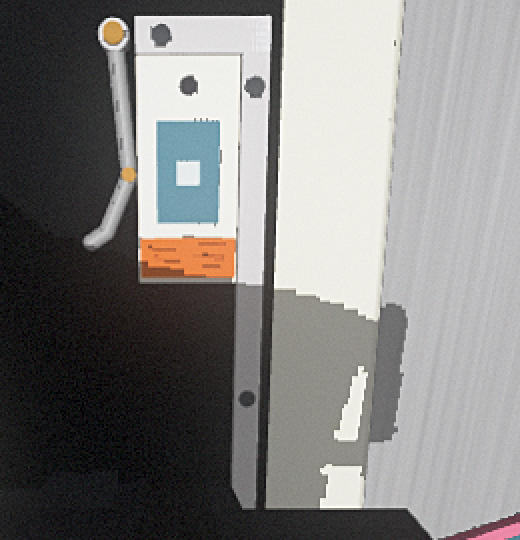

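The crop shows the cartridge tight against the stop (crop row 54) and the rail (column ≈240), with the clip's brass tip on its side at (128,174). The band is square to the reader within 0.001 rad and hasn't shifted since the push. Handing in.

```bash
python3 -c "
from h import *
print(r.hand_in())"
```

```text
the job is handed in; nothing more can be done
None
```

I pushed the cartridge flat against the rail, slid it along past the clip into the corner nest, and handed the job in at about 20 s of the 48 s allowed. No verdict is reported.

- **To the rail:** with two spread fingertips, I pushed it until it seated at about 4 N, roughly 115 mm short of the nest.
- **Into the nest:** with closed fingertips on the orange end, I slid it along the rail until it met the end stop. The last 2 mm commanded moved it only 0.1 mm, at 6 N.
- **Last checks:** after the arm backed off, the wrist view showed no visible gap at the rail or the stop. The orange band was square to the reader within about 0.001 rad and had not shifted. The arm was clear, with the fingertips about 90 mm above the stage.
- **Bystanders:** the cup looked unmoved in the last scene view. I did not measure the bottles or the tube rack at the end. No move brought the arm or gripper into contact with any of them.
- **One disagreement:** the scene camera's coarse direction reading gave -0.09 rad at the end. I set it aside as too coarse (a 37-pixel band) and relied on the closer wrist view. Camera and arm positions otherwise agreed to about 1–3 mm, apart from one stage-corner check that was about 5 mm off.

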